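Half-light setting of the reference light box

TASK

Set up the reference light box for a half-light reading. With the shutter still closed, take the hinged shade by its round post and fold it until it stands square across the end of the box, at 90 degrees to the box's long side; then slide the sprung shutter open by its upright tab to half of its travel, so that half of the window is uncovered, and finish while holding it there with the fingers, still and not letting go, because its spring would pull it shut. Leave the small things lying about undisturbed.

Things in the scene. Friction and masses are not known exactly. Their poses are not given: they have to be found in the camera images.
- light_box: Grey light box on an aluminium foot plate, fixed to the bench: 90 mm (x) by 260 mm (y), top 48 mm high; foot plate 112 x 290 x 6 mm. Origin: centre of the underside, on the work surface. x points across the box, away from the robot at yaw 0; y along its long side, towards the shade's hinge; z up. Two guide rails along y at x = +34 and -34 mm, rail tops 56 mm high.
- half_mark (a point): Middle one of three small cross ribs on the rail at x = -34 mm, at (-34, -60, 57) mm in the box's frame. The ribs face the tab's centre at shutter closed (y = -30 mm), half travel (y = -60 mm) and fully open (y = -90 mm).
- window_center (a point): Centre of the white window in the box's top, 60 mm long (y) and 44 mm wide (x), covered by the shutter when closed; at (0, 45, 48) mm in the box's frame.
- tab_center (a point): Upright black tab fixed on the steel shutter plate: 30 mm (box x) by 14 mm (box y), 42 mm tall. This point is its centre, 75.5 mm above the work surface; its top is at 96.5 mm, its foot on the plate reaches to 54.5 mm. With the shutter closed it stands at (0, -30) mm in the box's frame. Axes parallel to the box's.
- shutter (a joint): Travel of the shutter in m: 0 closed, 0.060 fully open, 0.030 half. It grows as the tab slides along the box's -y direction (away from the shade's hinge). A spring pulls it shut: about 2 N at closed, rising by 1.5 N per 10 mm to about 6.5 N at half and 11 N at fully open; let go, it closes by itself.
- shade_hinge (a point): Foot of the shade's vertical hinge axis, on the box's top at (34, 110, 48) mm in the box's frame. The fixed hinge post is 11 mm in diameter and 48 mm tall.
- shade_post (a point): Grip point on the upright round aluminium post (12 mm diameter) at the free edge of the black shade, 78 mm from the hinge axis and 116 mm above the work surface. The post runs from 58 to 134 mm height. The shade's panel, 4 mm thick, stands from 58 to 93 mm height, so above 93 mm the post is free all round.
- shade (a joint): Angle a of the shade in rad, 0 to 2.4: 0 along the box's far long side (from the hinge to box -y), 1.571 square across the box's end. It grows clockwise seen from above; the post is at (34 - 78 sin a, 110 - 78 cos a) mm in the box's frame. Stiff friction hinge (0.14 N m, about 2 N at the post): it stays where it is left.
- block_center (a point): Centre of a loose steel gauge block, 30 x 40 x 20 mm, lying in front of the box; to be left alone.
- usb_center (a point): Centre of a loose memory stick, 18 x 50 x 9 mm, lying in front of the box; to be left alone.

How it is judged:
By the outcome, as a careful person would: the job done as asked, in the order asked, and still so for the second after the job is handed in, while the arm keeps its last pose, push and grip.
It also fails if it takes over 64 s, if anything falls off the work surface, if the arm or the gripper's body presses on something with over 40 N, if the wrist force passes 120 N, or if a joint passes its speed limit or range.

ROBOT

A 6-joint arm with a two-finger parallel gripper is mounted at the origin on the work surface; the furniture and walls round the work are solid. World frame = base frame: x ahead of the robot, y to its left, z up, the work surface at z = 0. Lengths are in m, angles in rad, forces in N, time in s.
With the tool pointing down it reaches from about 0.375 to 0.9 m from the base axis. Payload 3.1 kg.
Tool frame: the origin (TCP) lies on the centre line of the jaws, within the pads' length; the fingertips stand 22 mm ahead of it and the grasp point (between the pads) lies 3 mm ahead of it; z points along the fingers, x is the direction in which the jaws open and shut, and the axes are right-handed (so a half turn about z gives the same grasp; the last joint's range is limited). The gripper opens to 87 mm and grips with 3 to 60 N. Pads are 19 mm wide; open, the fingers measure 117 mm over their backs; the gripper's body (75 mm by 190 mm) begins 51 mm behind the grasp point.
Start: joints at [1.133, 0.527, 1.433, -0, 1.181, -0.178], TCP at [0.161, 0.604, 0.245] pointing down, gripper open.
Joint ranges: [-3.08, 3.08], [-0.75, 2.2], [0.22, 2.44], [-1.43, 4.57], [0, 2.65], [-2.85, 2.85]. Speed limits (rad/s): [2.79, 2.79, 3.14, 3.14, 3.14, 3.14].

INTERFACE

Orientations are given as a unit quaternion [x, y, z, w].
In Python, from rig import robot, camera, order gives the robot as it stands.
- The arm moves only by the shell command python3 -m pendant 'ROWS' [OPENING] [FORCE]. ROWS is JSON, a list of rows, each a list of 2 entries, a list of its own where there are three numbers: the shift along the tool's x, y, z in mm, then the turn about the tool's z in degrees. A call has 1 to 8 rows; each row shifts and turns the commanded pose from where the row before left it, along the tool's axes as they then stand; what a row does not reach is not made up. A row lasts 1/8 s, in which the tool goes at most 62.5 mm and 10.7 degrees, less where a joint would pass 70% of its speed; a pose out of reach is approached as far as the arm can. A call with a gripper value outside its range is refused whole. OPENING is the finger opening in mm, from 0 to 87, set as the call begins (- or left out, the last holds). The fingers move at their own pace and stop on an object; FORCE is the grip in N (left out, the last holds). Time passes only in rows, so rows that do not move let the fingers close. It gives the time, the measured TCP pose, the force and the opening at its end, in the units of the state.
- robot.get_obs(): the state, without advancing time (a new reading comes with each control period).
- camera(name): name is "scene" or "top" or "wrist"; returns a dict with "pixels" (400x640x3 uint8, blue, green, red), "mtx" (3x3 intrinsics, pixels), "k1" (the pictures are not rectified: a ray, as slopes to the right and down, at radius r is drawn at 1 + k1 r^2 times it, then the intrinsics apply), "R" (3x3) and "t" (3): a world point X has camera coordinates R X + t. Camera axes: x right, y down, z forward; pixel columns grow to the right and rows downward; lengths in m; the calibration is good to about 2 mm. A picture is of the moment at which its call begins. There is no depth.
- order.hand_in(): hands the job in, once; it reports no verdict.
The state is a dict: "time": time; "q": joint angles; "joint_velocities": joint speeds; "joint_torque": joint torques, N m; "position": TCP position; "tool_rot": TCP orientation; "ft_force": force on the tool from outside, world axes, zero at the start; "moment": the same for the moment, N m; "grip_width": finger opening in m.
Only numpy, scipy, OpenCV 4.12 (cv2) and the standard library are available. Lean on these libraries where they do the work, as an engineer would, in place of code of your own. Each camera call takes 0.05 s, during which the arm holds its last target. There are 200 camera calls.

## Working session

There is one attempt and no reset: what is moved stays moved. The work goes in short steps, Python scripts to look and compute and a shell command to move; the robot and the scene stay as the last step left them, time stands still between calls to the robot, and variables do not carry over. Pictures are saved under pics/ and viewed, about 8 in all and at most 12, crops included, and the job is handed in when it is done.

```bash
mkdir -p pics
cat > h.py <<'E'
import numpy as np, cv2
from rig import robot, camera, order
def snap(n,f):
    c=camera(n); cv2.imwrite('pics/'+f,c['pixels']); np.savez('pics/'+f[:-4]+'.npz',**{k:c[k] for k in('mtx','k1','R','t')}); return c
def load(f): return dict(np.load('pics/'+f[:-4]+'.npz'))
def dist(c): return np.array([float(c['k1']),0,0,0])
def ray(c,u,v):
    p=cv2.undistortPoints(np.array([[[u,v]]],float),c['mtx'],dist(c))[0,0]
    return -c['R'].T@c['t'], c['R'].T@np.array([p[0],p[1],1])
def atz(c,u,v,z):
    o,d=ray(c,u,v); return o+d*(z-o[2])/d[2]
def proj(c,P): return cv2.projectPoints(np.array(P,float).reshape(-1,1,3),cv2.Rodrigues(c['R'])[0],c['t'].astype(float),c['mtx'],dist(c))[0][:,0]
E
python3 - <<'E'
from h import *
snap('top','top1.png');c=snap('scene','sc1.png')
o=robot.get_obs();print(o['time'],o['position'],o['tool_rot'],o['grip_width'])
E
```

```text
0.1 [0.16023893 0.60348265 0.24366436] [ 7.92738424e-01  6.09561187e-01 -8.69337452e-04  4.40474806e-04] 0.08698890023385994
```

View pics/top1.png

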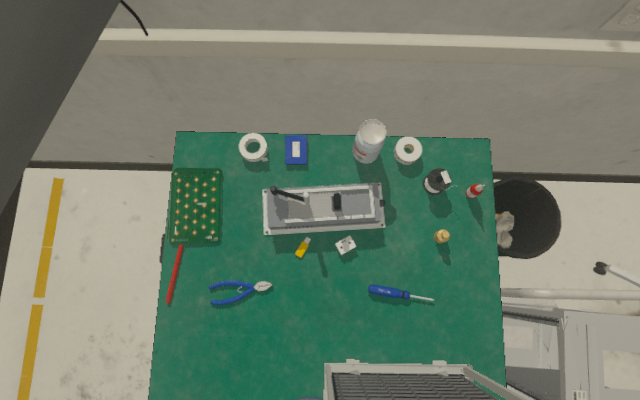

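View pics/sc1.png

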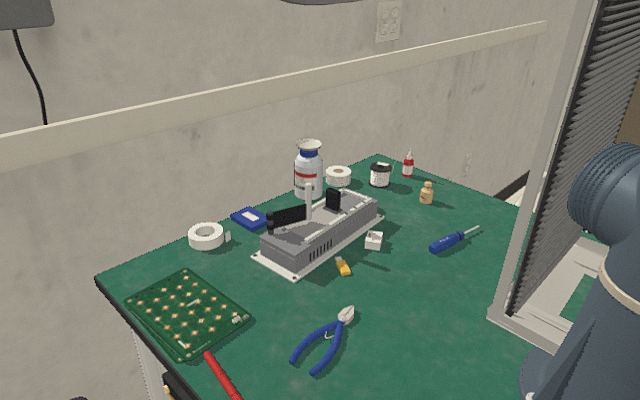

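The top view shows the box with its plate from about (263,190) to (384,228), the hinge at about (273,190), the tab at about (337,201) and the post near (305,197). A crop will give finer pixel positions.

Run:
```python
import cv2
a=cv2.imread('pics/top1.png')[170:265,250:400]
cv2.imwrite('pics/crop1.png',cv2.resize(a,None,fx=5,fy=5,interpolation=cv2.INTER_CUBIC))
```

```text
(no output)
```

View pics/crop1.png

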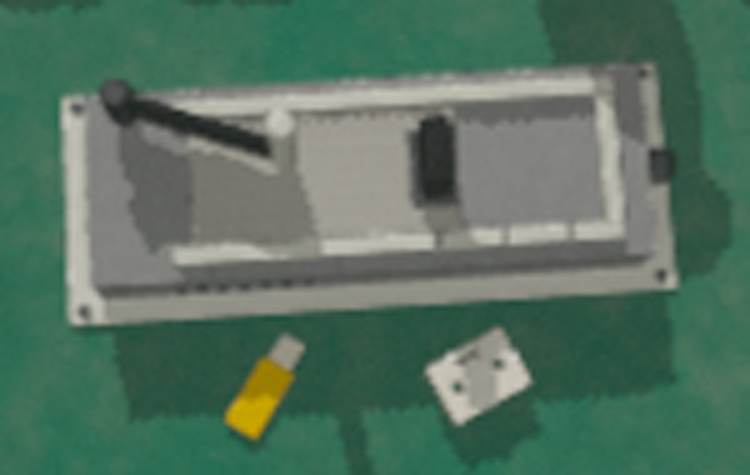

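```bash
cat > fit.py <<'E'
from h import *
from scipy.optimize import least_squares
c=load('top1.png')
px=lambda p:250+(p[0]+.5)/5-.5
py=lambda p:170+(p[1]+.5)/5-.5
pts=[(62,97),(657,63),(678,288),(70,326),(434,117+38),(117,96),(280,118)]
uv=np.array([[px(p),py(p)] for p in pts])
def model(x):
    a=x[3];L=np.array([[56,145,6],[56,-145,6],[-56,-145,6],[-56,145,6],[0,-30,96.5],[34,110,96],[34-78*np.sin(a),110-78*np.cos(a),134]])/1000
    C,S=np.cos(x[2]),np.sin(x[2]);R=np.array([[C,-S,0],[S,C,0],[0,0,1]])
    return L@R.T+[x[0],x[1],0]
r=least_squares(lambda x:(proj(c,model(x))-uv).ravel(),[*atz(c,323,208,0)[:2],0.05,.3])
print(r.x,np.degrees(r.x[2:]));print(np.round(r.fun.reshape(-1,2),2));print(np.round(model(r.x),4))
s=load('sc1.png');print(np.round(proj(s,model(r.x))))
for n,p in(('block',(478,376)),('usb',(262,388))):print(n,atz(c,px(p),py(p),.01))
E
python3 fit.py
```

```text
[ 0.52520776 -0.01672007  0.08669604  0.32173518] [ 4.96731705 18.43406807]
[[-0.04  0.35]
 [-0.39  0.13]
 [-0.13  0.56]
 [-0.2   0.29]
 [ 0.74 -0.95]
 [-0.62 -0.43]
 [ 0.54  0.15]]
[[ 0.5684  0.1326  0.006 ]
 [ 0.5936 -0.1563  0.006 ]
 [ 0.482  -0.166   0.006 ]
 [ 0.4569  0.1229  0.006 ]
 [ 0.5278 -0.0466  0.0965]
 [ 0.5496  0.0958  0.096 ]
 [ 0.5314  0.02    0.134 ]]
[[251. 256.]
 [345. 199.]
 [386. 216.]
 [295. 282.]
 [334. 190.]
 [271. 211.]
 [309. 183.]]
block [ 0.43859816 -0.07123397  0.01      ]
usb [0.43030572 0.03005145 0.01      ]
```

The fit is consistent: residuals are under 1 px (about 2.4 mm/px), and the reprojection into the scene view matches. Next I move above the post and turn the jaws to the post's tangent, at yaw -13.5°.

```bash
python3 -m pendant '[[[-39,42.4,2],0],[[-39,42.4,2],0],[[-39,42.4,2],0],[[-39,42.4,2],0],[[-39,42.4,2],0],[[-39,42.4,2],0],[[-39,42.4,2],0],[[-39,42.4,2],0]]' 87 20
python3 -m pendant '[[[-39,42.4,2],0],[[-39,42.4,2],0],[[-39,42.4,2],0],[[-39,42.4,2],0],[[0,0,0],9.8],[[0,0,0],9.8],[[0,0,0],9.8],[[0,0,0],9.8]]'
python3 -m pendant '[[[0,0,0],9.8],[[0,0,0],9.8],[[0,0,0],9.8],[[0,0,0],9.8],[[0,0,0],9.8],[[0,0,0],0],[[0,0,0],0]]'
python3 - <<'E'
from h import *
from scipy.spatial.transform import Rotation as Ro
c=snap('wrist','w1.png');o=robot.get_obs();print(o['position'],Ro.from_quat(o['tool_rot']).as_matrix().round(3),o['q'],o['ft_force'])
E
```

```text
time: 1.1
position: [0.4089, 0.2137, 0.2284]
tool_rot: [0.793, 0.61, 0.0, -0.0]
ft_force: [0.9, 0.6, 0.9]
grip_width: 0.0869
time: 2.1
position: [0.5317, 0.021, 0.2201]
tool_rot: [0.952, 0.306, -0.0, -0.0]
ft_force: [-0.0, 0.7, -0.4]
grip_width: 0.0871
time: 2.98
position: [0.5318, 0.021, 0.2204]
tool_rot: [0.994, -0.113, -0.0, 0.0]
ft_force: [0.2, -0.4, 0.8]
grip_width: 0.0871
[0.53191782 0.02102608 0.22042602] [[ 0.974 -0.224 -0.   ]
 [-0.224 -0.974  0.   ]
 [-0.     0.    -1.   ]] [-1.70522883e-01  4.35428057e-01  1.69061808e+00 -5.67068003e-05
  1.01585919e+00  5.59234065e-02] [ 0.37082937  0.26614603 -0.89979752]
```

View pics/w1.png

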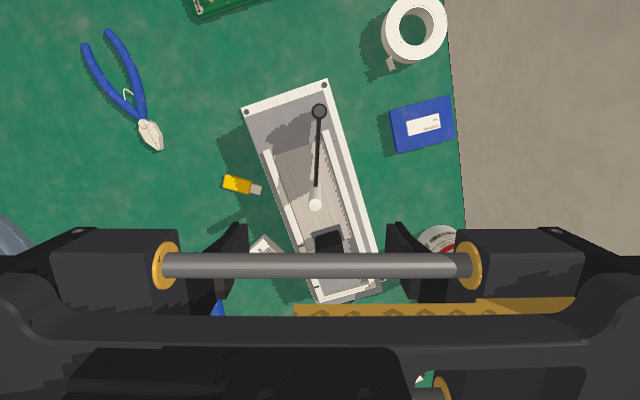

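The wrist view shows the post top at (315,204), the hinge post top at (319,110), the hinge-end foot plate corners at (241,109) and (327,80), and the tab below the post.

Run:
```python
from h import *
c=load('w1.png')
print('post',atz(c,315,204,.134),'hinge',atz(c,319,110.5,.096),'corners',atz(c,241,109,.006),atz(c,327,80,.006))
print(proj(c,[[.5314,.02,.134],[.5496,.0958,.096],[.4569,.1229,.006],[.5684,.1326,.006]]))
```

```text
post [0.53059888 0.02309428 0.134     ] hinge [0.55135808 0.09781407 0.096     ] corners [0.4593993  0.12227833 0.006     ] [0.56928586 0.13098325 0.006     ]
[[316.71927763 207.13932717]
 [317.61733394 113.16936129]
 [238.90912028 108.97202588]
 [325.98265645  78.77087831]]
```

The two measurements agree to 2–3 mm: post at (0.531, 0.022), radius 77.5 mm, a ≈ 19.5°. Descend and grip.

```bash
python3 -m pendant '[[[-1,-1,25],2],[[0,0,25],0],[[0,0,25],0],[[0,0,15],0],[[0,0,9],0],[[0,0,0],0]]' 87 
python3 -m pendant '[[[0,0,0],0],[[0,0,0],0],[[0,0,0],0],[[0,0,0],0],[[0,0,0],0],[[0,0,0],0],[[0,0,0],0],[[0,0,0],0]]' 0 15
```

```text
time: 3.78
position: [0.5312, 0.0222, 0.1213]
tool_rot: [0.991, -0.131, -0.0, -0.0]
ft_force: [-0.0, 0.2, -0.6]
grip_width: 0.0869
time: 4.78
position: [0.5313, 0.0222, 0.1215]
tool_rot: [0.991, -0.131, 0.0, -0.0]
ft_force: [-0.2, 0.3, -1.5]
grip_width: 0.0149
```

```bash
python3 -m pendant '[[[0,0,0],0],[[0,0,0],0],[[0,0,0],0]]'; python3 -c "
from h import *
snap('wrist','w2.png')"
```

```text
time: 5.15
position: [0.531, 0.0222, 0.1215]
tool_rot: [0.991, -0.131, -0.0, 0.0]
ft_force: [-1.1, -0.1, 0.4]
grip_width: 0.0114
```

View pics/w2.png

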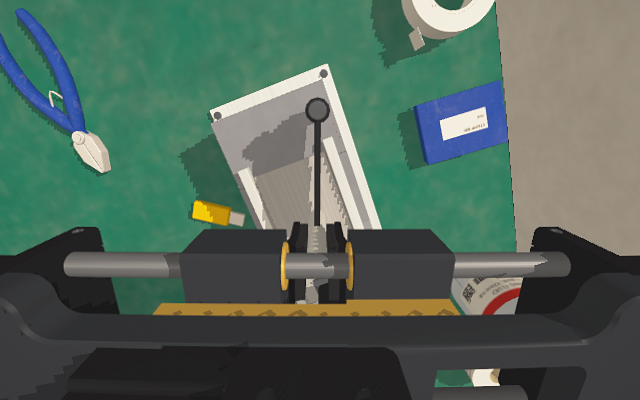

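The post is between the pads (opening about 12 mm) and the shade panel runs straight up to the hinge top at (317.5,110). I can use the plate corners (211,111) and (328,66) and the plate's far edge to refine yaw and hinge.

Run:
```python
from h import *
c=load('w2.png')
h=atz(c,317.5,110,.096);k1=atz(c,211,111,.006);k2=atz(c,328,66,.006)
k3=atz(c,382,230,.006) 
print(h,k1,k2,np.linalg.norm(k2-k1))
e=k2-k1;print('yaw from end edge',np.degrees(np.arctan2(e[1],e[0])))
e=k2-k3;print('yaw from long edge',np.degrees(np.arctan2(-e[0],e[1])))
p=np.array([.531,.0222]);v=p-h[:2];print(np.linalg.norm(v),np.degrees(np.arctan2(v[1],v[0])))
```

```text
[0.55160171 0.09757101 0.096     ] [0.46055115 0.12298903 0.006     ] [0.57005361 0.13143147 0.006     ] 0.10982741855860916
yaw from end edge 4.408678877955578
yaw from long edge 5.12918936658558
0.07813589984111385 -105.28764762529714
```

```bash
python3 -m pendant '[[[-5.94,-0.23,0],4.36],[[-5.94,-0.23,0],4.36],[[-5.94,-0.23,0],4.36],[[-5.94,-0.23,0],4.36],[[-5.94,-0.23,0],4.36],[[-5.94,-0.23,0],4.36],[[-5.94,-0.23,0],4.36],[[-5.94,-0.23,0],4.36]]'
python3 -m pendant '[[[-5.94,-0.23,0],4.36],[[-5.94,-0.23,0],4.36],[[-5.94,-0.23,0],4.36],[[-5.94,-0.23,0],4.36],[[-5.94,-0.23,0],4.36],[[-5.94,-0.23,0],4.36],[[-5.94,-0.23,0],4.36],[[-5.94,-0.23,0],4.36]]'
python3 -m pendant '[[[0,0,0],0],[[0,0,0],0],[[0,0,0],0]]'
python3 -c "
from h import *
snap('top','top2.png');snap('wrist','w3.png')
a=cv2.imread('pics/top2.png')[170:265,250:400];a=cv2.resize(a,(640,405),interpolation=cv2.INTER_CUBIC)[:200]
cv2.imwrite('pics/m3.png',np.vstack([a,cv2.imread('pics/w3.png')]))"
```

```text
time: 6.2
position: [0.4922, 0.047, 0.1216]
tool_rot: [0.906, -0.423, 0.001, 0.0]
ft_force: [0.1, -1.9, -1.8]
grip_width: 0.0114
time: 7.2
position: [0.4741, 0.0905, 0.1215]
tool_rot: [0.737, -0.675, 0.0, 0.0]
ft_force: [-0.4, -3.3, -1.1]
grip_width: 0.0114
time: 7.58
position: [0.474, 0.0908, 0.1215]
tool_rot: [0.738, -0.675, -0.0, -0.0]
ft_force: [0.4, 2.3, -1.0]
grip_width: 0.0116
```

View pics/m3.png

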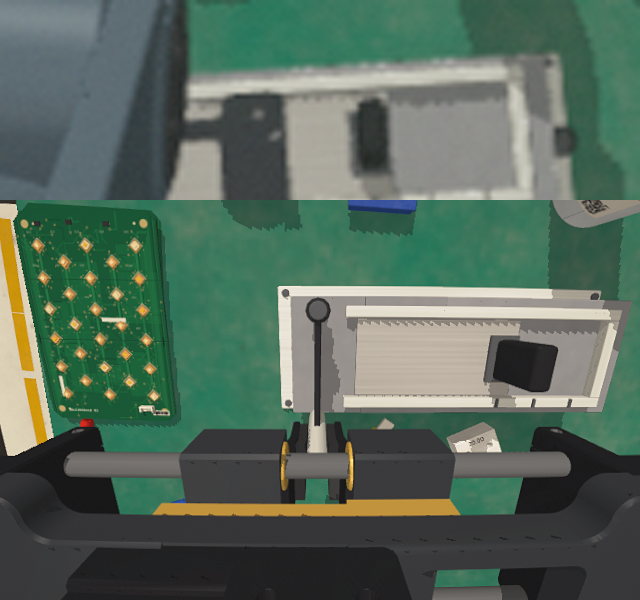

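The wrist view (lower part, rows minus 200) shows the hinge top at (318,110), the shade straight down to the post, and plate corners at about (279,87), (282,210) and (600,91). The shutter is still closed. I check squareness with numbers.

Run:
```python
from h import *
c=load('w3.png')
# long plate edge: rail outer edge / plate far edge fits; corner refinement
g=cv2.cvtColor(cv2.imread('pics/w3.png'),cv2.COLOR_BGR2HSV)
m=((g[...,0]>55)&(g[...,0]<95)&(g[...,1]>90)) # green
# far long edge: per column, last green row before plate
P=[];Q=[]
for u in range(300,520,4):
    r=[v for v in range(60,105) if m[v,u]]
    if r:P.append(atz(c,u,max(r)+.5,.006)[:2])
for v in range(95,205,3):
    r=[u for u in range(250,300) if m[v,u]]
    if r:Q.append(atz(c,max(r)+.5,v,.006)[:2])
for n,X in(('long',P),('end',Q)):
    d=cv2.fitLine(np.float32(X),cv2.DIST_HUBER,0,.001,.001).ravel();print(n,len(X),d,np.degrees(np.arctan2(d[1],d[0])))
h=atz(c,318,110,.096);print('hinge',h)
p=np.array([.474,.0908]);
for hh in(h[:2],np.array([.5516,.0976])):
    v=p-hh;print(np.linalg.norm(v),np.degrees(np.arctan2(v[1],v[0])))
```

```text
long 55 [ 0.08957329 -0.99598026  0.58050174  0.02130997] -84.86094
end 37 [0.99600935 0.08924927 0.5145428  0.1297314 ] 5.120419
hinge [0.55134631 0.09751011 0.096     ]
0.07763682619604997 -175.04176678831192
0.07789736837660179 -174.99202810795973
```

The box yaw is 5.13° and the shade vector is at -175.0°, so it is square to within 0.2°. Release, rise, and go to the tab at about (0.530, -0.045).

```bash
python3 -m pendant '[[[0,0,0],0],[[0,0,0],0],[[0,0,0],0],[[0,0,0],0],[[0,0,0],0],[[0,0,0],0]]' 60
python3 -m pendant '[[[0,0,-20],0],[[0,0,-22],0],[[0,0,-22],0],[[35,-11,0],0],[[35,-11,0],0],[[35,-11,0],0],[[35,-10.8,0],0],[[0,0,0],0]]'
python3 -c "
from h import *
snap('wrist','w4.png')"
```

```text
time: 8.43
position: [0.4738, 0.0906, 0.1216]
tool_rot: [0.738, -0.675, 0.0, -0.0]
ft_force: [0.6, 0.0, 0.5]
grip_width: 0.0581
time: 9.43
position: [0.5315, -0.0472, 0.1856]
tool_rot: [0.737, -0.676, 0.001, -0.0]
ft_force: [-0.1, 0.8, -0.1]
grip_width: 0.0601
```

View pics/w4.png

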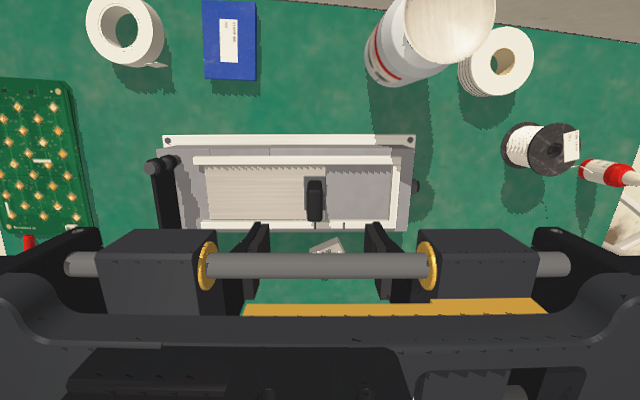

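The shade stays folded at the left (hinge top about (153,167)). The shutter is closed, with the tab top at about (308–323, 181–221).

Run:
```python
from h import *
c=load('w4.png')
print('tab top',atz(c,315.5,201,.0965),'hinge',atz(c,153,167,.096),'postpred',proj(c,[[.5302,-.0447,.0965],[.474,.0908,.134],[.5514,.0975,.096]]))
```

```text
tab top [ 0.53461759 -0.04558405  0.0965    ] hinge [0.55257077 0.09388463 0.096     ] postpred [[314.05200194 205.75327454]
 [137.81003784 273.45460674]
 [148.87601376 168.01268622]]
```

```bash
python3 -m pendant '[[[-2,0,25],0],[[0,0,25],0],[[0,0,25],0],[[0,0,17],0],[[0,0,10],0],[[0,0,0],0]]'
python3 -m pendant '[[[0,0,0],0],[[0,0,0],0],[[0,0,0],0],[[0,0,0],0],[[0,0,0],0],[[0,0,0],0],[[0,0,0],0],[[0,0,0],0]]' 0 40
python3 -m pendant '[[[0,0,0],0],[[0,0,0],0]]'
```

```text
time: 10.22
position: [0.5291, -0.042, 0.0831]
tool_rot: [0.738, -0.674, -0.001, 0.0]
ft_force: [-0.9, -0.0, -0.1]
grip_width: 0.0602
time: 11.22
position: [0.5302, -0.045, 0.0837]
tool_rot: [0.738, -0.674, 0.001, 0.001]
ft_force: [-2.0, -8.0, 0.3]
grip_width: 0.0138
time: 11.48
position: [0.5301, -0.045, 0.0837]
tool_rot: [0.738, -0.674, 0.001, 0.001]
ft_force: [-1.0, -7.3, -0.9]
grip_width: 0.0137
```

The tab is held against the closed stop at TCP (0.5301,-0.0450), with the arm slightly compliant. The target for 30 mm of travel is about (0.5328,-0.0749).

```bash
python3 -m pendant '[[[5,0,0],0],[[6,0,0],0],[[6,0,0],0],[[6,0,0],0],[[6,0,0],0],[[4,0,0],0],[[0,0,0],0],[[0,0,0],0]]'; python3 -m pendant '[[[0,0,0],0],[[0,0,0],0],[[0,0,0],0],[[0,0,0],0]]'
```

```text
time: 12.48
position: [0.5327, -0.075, 0.0836]
tool_rot: [0.738, -0.675, -0.001, -0.0]
ft_force: [0.5, 6.0, 2.8]
grip_width: 0.0136
time: 12.98
position: [0.5327, -0.0749, 0.0836]
tool_rot: [0.738, -0.675, -0.001, -0.0]
ft_force: [0.7, 6.4, 2.5]
grip_width: 0.0137
```

The measured travel is 30.0 mm and the force is 6.4 N, where 6.5 N is expected at half. Check by eye.

Run:
```python
from h import *
w=snap('wrist','w5.png');s=snap('scene','sc2.png')
a=cv2.resize(s['pixels'][150:300,220:420],(800,600),interpolation=cv2.INTER_CUBIC)
b=w['pixels'][60:260,100:500]
cv2.imwrite('pics/m5.png',np.vstack([cv2.resize(a,(533,400)),cv2.resize(b,(400,200))[:, :].repeat(1,0) if 0 else np.pad(b,((0,0),(0,133),(0,0)))]))
B=lambda x,y,z:np.array([.5274+.996*x-.0895*y,-.015+.0895*x+.996*y,z])
print('window half edge/ ends x±22 y 75,45,15', proj(w,[B(0,.075,.05),B(0,.045,.05),B(0,.015,.05),B(-.034,-.06,.057),B(0,-.06,.0965),B(-.078+.034,.110,.134),B(.034,.11,.096)]).round(1))
```

```text
window half edge/ ends x±22 y 75,45,15 [[120.8 229.2]
 [163.5 229.4]
 [206.9 229.6]
 [317.2 279.6]
 [317.4 265.6]
 [-47.  386.1]
 [-16.9 202.2]]
```

View pics/m5.png

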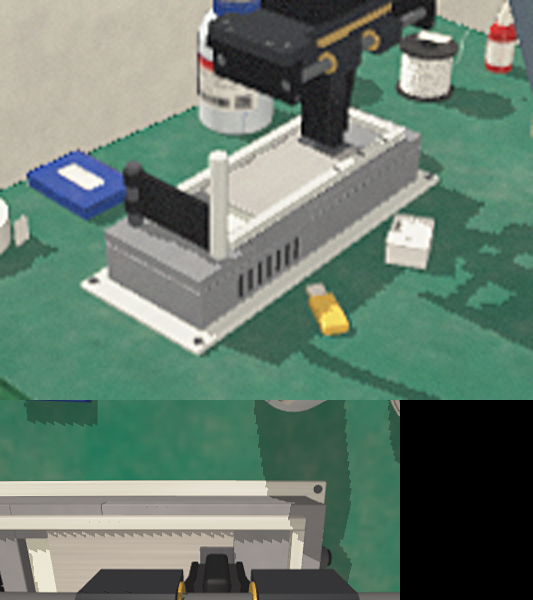

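The scene view shows the shade square across the end, and the block and stick in place. The wrist view shows a bright window strip at u≈125–147, bounded by the shutter's edge. I measure the shutter plate's edges in box coordinates, closed (w4) against now (w5).

```bash
python3 - <<'E'
from h import *
O=np.array([.5274,-.015]);yh=np.array([-.0895,.996]);xh=np.array([.996,.0895])
box=lambda P:((P[:2]-O)@xh*1000,(P[:2]-O)@yh*1000)
for f in('w4','w5'):
    c=load(f+'.png');g=cv2.cvtColor(cv2.imread(f'pics/{f}.png'),cv2.COLOR_BGR2GRAY)
    for x in (.018,.012):
        B=lambda y:np.array([*(O+xh*x+yh*y),.0525])
        ys=np.arange(.095,-.1,-.003);uv=proj(c,[B(y) for y in ys])
        I=[int(cv2.getRectSubPix(g,(3,3),tuple(map(float,p))).mean()) for p in uv]
        print(f,x,[(int(round(y*1000)),i) for y,i in zip(ys,I)])
E
python3 - <<'E'
import cv2,numpy as np
a=cv2.imread('pics/w4.png')[130:235,130:430];b=cv2.imread('pics/w5.png')[150:260,90:390]
cv2.imwrite('pics/z.png',cv2.resize(np.vstack([a,b]),None,fx=2.6,fy=2.6,interpolation=cv2.INTER_CUBIC))
E
```

```text
w4 0.018 [(95, 153), (92, 151), (89, 152), (86, 153), (83, 154), (80, 180), (77, 190), (74, 190), (71, 190), (68, 190), (65, 190), (62, 191), (59, 191), (56, 191), (53, 191), (50, 191), (47, 191), (44, 191), (41, 191), (38, 192), (35, 192), (32, 192), (29, 192), (26, 192), (23, 192), (20, 192), (17, 192), (14, 192), (11, 192), (8, 192), (5, 192), (2, 192), (-1, 192), (-4, 192), (-7, 192), (-10, 192), (-13, 191), (-16, 191), (-19, 177), (-22, 163), (-25, 164), (-28, 164), (-31, 164), (-34, 164), (-37, 164), (-40, 151), (-43, 156), (-46, 160), (-49, 159), (-52, 158), (-55, 159), (-58, 157), (-61, 160), (-64, 157), (-67, 157), (-70, 155), (-73, 157), (-76, 156), (-79, 158), (-82, 156), (-85, 158), (-88, 155), (-91, 158), (-94, 156), (-97, 159)]
w4 0.012 [(95, 145), (92, 153), (89, 154), (86, 155), (83, 153), (80, 178), (77, 186), (74, 186), (71, 186), (68, 187), (65, 187), (62, 188), (59, 188), (56, 189), (53, 190), (50, 190), (47, 190), (44, 190), (41, 191), (38, 191), (35, 191), (32, 191), (29, 193), (26, 194), (23, 193), (20, 193), (17, 193), (14, 194), (11, 195), (8, 194), (5, 194),
[... 1189 characters left out ...]
 (86, 144), (83, 145), (80, 144), (77, 144), (74, 144), (71, 83), (68, 74), (65, 167), (62, 230), (59, 230), (56, 230), (53, 230), (50, 177), (47, 175), (44, 176), (41, 176), (38, 176), (35, 176), (32, 177), (29, 177), (26, 178), (23, 178), (20, 179), (17, 179), (14, 179), (11, 180), (8, 180), (5, 181), (2, 181), (-1, 181), (-4, 182), (-7, 182), (-10, 182), (-13, 182), (-16, 183), (-19, 183), (-22, 183), (-25, 183), (-28, 183), (-31, 183), (-34, 182), (-37, 182), (-40, 182), (-43, 181), (-46, 181), (-49, 112), (-52, 90), (-55, 51), (-58, 49), (-61, 48), (-64, 51), (-67, 88), (-70, 86), (-73, 149), (-76, 149), (-79, 150), (-82, 151), (-85, 151), (-88, 150), (-91, 149), (-94, 148), (-97, 149)]
```

View pics/z.png

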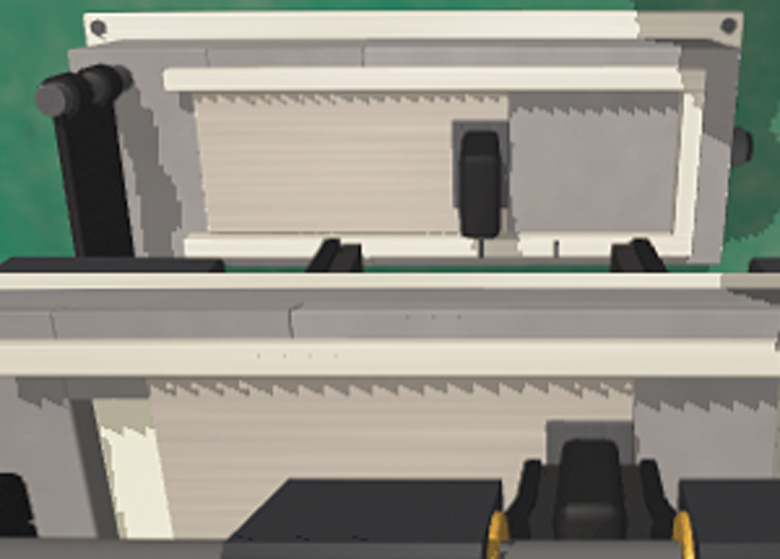

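In w4 and w5 the plate's leading edge moved from about 80.5 to 51 mm, its rear edge from -41.5 to -71.5, and the tab edge from -19 to -49. That confirms travel of about 30 mm, so I hand in.

Run:
```python
from rig import robot,order
o=robot.get_obs();print(o['time'],o['position'],o['ft_force'],o['grip_width'],abs(o['joint_velocities']).max())
print(order.hand_in())
```

```text
13.075 [ 0.53271277 -0.07494156  0.08360966] [0.96061584 6.94740131 2.01993339] 0.013339411697257646 0.0013158209972846228
the job is handed in; nothing more can be done
None
```

I folded the shade square across the end of the box by its post. Then I slid the shutter to half travel by its tab, and handed in at 13.1 s with the fingers still holding it.

- **Shade:** while held, it pointed at -175.0° against a target of -174.9°, so it is square to within about 0.2°. After release I only checked it by eye, and it stayed folded.
- **Shutter travel:** the tool moved 30.0 mm from the closed stop. In the wrist pictures the plate and tab edges moved 29.5–30 mm.
- **Spring force:** it read 6.4–6.9 N, where about 6.5 N is expected at half travel.
- **Holding:** the arm was still at hand-in, with the grip on the tab at 40 N.
- **Loose things:** the gauge block and memory stick looked undisturbed in the last scene picture.

One check was less clear. The white strip visible in the wrist picture looked narrower than 30 mm, about 15 mm on the plate's plane. I put this down to the oblique view and the shutter plate overhanging the window, and trusted the travel measurements instead. I could not check the half mark directly because the fingers hid it.

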